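Find a sleeve weight's adjusting cavity on the feeler pins and hold it cavity-up

ROBOT

A 6-joint arm with a two-finger parallel gripper is mounted at the origin on a cart in front of the work surface, level with it; the furniture and walls round the work are solid. World frame = base frame: x ahead of the robot, y to its left, z up, the work surface at z = 0. Lengths are in m, angles in rad, forces in N, time in s.
With the tool pointing down it reaches from about 0.275 to 0.725 m from the base axis. Payload 5.6 kg.
Tool frame: the origin (TCP) lies midway between the tips of the shut fingers; the grasp point (between the pads) lies 19 mm behind it (robot.grip_depth is the distance from the TCP to the grasp point, in m); z points along the fingers, y is the direction in which the jaws open and shut (so a half turn about z gives the same grasp; the last joint's range is limited). The gripper opens to 85 mm and grips with 20 to 120 N. Pads are 22 mm wide; open, the fingers measure 114 mm over their backs; the gripper's body (76 mm by 85 mm) begins 54 mm behind the grasp point. The pads swing forward as they close: fully open they stand 13 mm farther back than shut.
Start: joints at [1.498, 0.255, 0.108, 0, -1.424, -0.285], TCP at [0.193, 0.515, 0.231] pointing down, gripper open.
Joint ranges: [-2.95, 2.95], [-1.21, 1.97], [-1.09, 1.5], [-2.87, 1.71], [-2.94, -0.07], [-3.05, 3.05]. Speed limits (rad/s): [2.57, 2.57, 3.14, 3.14, 3.14, 3.14].

INTERFACE

Orientations are given as a rotation vector (axis times angle).
In Python, from cell import robot gives the robot as it stands.
- The arm moves only by the shell command python3 -m creep 'ROWS' [FORCE]. ROWS is text: rows parted by semicolons, each of 7 numbers parted by spaces: the turn, a rotation vector about the world's x, y, z scaled (see below), then the shift along the world's x, y, z scaled (see below), then the gripper command: -1 is fully open, 1 is shut, values between are in proportion. In form: ax ay az tx ty tz jaw; .... A call has 1 to 12 rows; each row shifts and turns the commanded pose from where the row before left it; what a row does not reach is not made up. The controller multiplies each number of a shift by 0.04 m and each number of a turn by 0.15 rad. A row lasts 1/8 s, in which the tool goes at most 62.5 mm and 10.7 degrees, less where a joint would pass 70% of its speed; a pose out of reach is approached as far as the arm can. A call with a number of a shift or a turn outside -1 to 1 is refused whole. A call with a gripper value outside its range is refused whole. The fingers move at their own pace and stop on an object; FORCE is the grip in N (left out, the last holds). Time passes only in rows, so rows that do not move let the fingers close. It gives the time, the measured TCP pose, the force and the opening at its end, in the units of the state.
- robot.get_state(): the state, without advancing time (a new reading comes with each control period).
- robot.capture(name): name is "side" or "top" or "wrist"; returns a dict with "img" (384x512x3 uint8, red, green, blue), "depth" (384x512 float32, m along the optical axis (not along the pixel's ray), 0 where there is no reading), "fx", "fy", "cx", "cy" (pixels), "dist" ([k1, k2, p1, p2, k3] as OpenCV has them; the pictures are not rectified), "extrinsics" (4x4, takes a point from camera to world coordinates); the wrist camera has in their place "tool_from_camera" (4x4, takes a point from camera to tool coordinates, whose origin is the TCP and whose axes are the flange's). Camera axes: x right, y down, z forward; pixel columns grow to the right and rows downward; lengths in m; the calibration is good to about 2 mm. A picture is of the moment at which its call begins: read the wrist's pose just before it.
- robot.hand_in(): hands the job in, once; it reports no verdict.
The state is a dict: "time_s": time; "q": joint angles; "qvel": joint speeds; "joint_torque": joint torques, N m; "eef_pos": TCP position; "tool_rot": TCP orientation; "wrist_force": force on the tool from outside, world axes, zero at the start; "ft_torque": the same for the moment, N m; "finger_gap": finger opening in m.
Only numpy, scipy, OpenCV 4.12 (cv2) and the standard library are available. Lean on these libraries where they do the work, as an engineer would, in place of code of your own. Each camera call takes 0.05 s, during which the arm holds its last target.

TASK

Take the sleeve weight from the front nest of the rack (the nest nearest the robot, with blue supports) and find which of its ends has the deep adjusting cavity by sliding its ends onto the feeler gauge's pins: the pin goes in deep at the cavity end (push it on about 20 mm there), but stops after a few millimetres at the other. Then turn the weight so that the cavity faces straight up, and finish while still holding it so in the gripper, still and in free air, about 25 cm above the bench. Leave the other weight lying in the back nest, and do not disturb the loose pipe clamp and the air coupler.

Things in the scene. Friction and masses are not known exactly. Their poses are not given: they have to be found in the camera images.
- weight_a_center (a point): Centre of a steel sleeve weight: cylinder 36 mm in diameter, 60 mm long, 0.22 to 0.36 kg, in the front or the back nest (differs from run to run). y axis along its length. One end, to be found by feel, has the cavity: a round blind hole 18 mm wide, 34 mm deep; the other a recess 18 mm wide, 4 mm deep. weight_a and weight_b look alike.
- weight_b_center (a point): Centre of a steel sleeve weight: cylinder 36 mm in diameter, 60 mm long, 0.22 to 0.36 kg, in the front or the back nest (differs from run to run). y axis along its length. One end, to be found by feel, has the cavity: a round blind hole 18 mm wide, 34 mm deep; the other a recess 18 mm wide, 4 mm deep. weight_a and weight_b look alike.
- weight_a: The same weight as weight_a_center: same origin and axes.
- weight_b: The same weight as weight_b_center: same origin and axes.
- rack: Fixed rack: base plate 150 x 84 x 10 mm, two nests 100 mm apart along its x: front (nearest the robot, blue supports), back (grey). A nest is two level steel rods along the rack's y, 8 mm thick, 70 mm long, 22 mm apart, on supports 26 mm wide; fingers fit down beside a weight. A weight laid on the rods centres itself; no clamp, no end stops. Origin: centre of underside.
- front_nest (a point): Where the centre of a weight lies in the front nest: 65 mm above the bench, midway along the rods (y axis along the rods, z up).
- back_nest (a point): Where the centre of a weight lies in the back nest: 65 mm above the bench, midway along the rods.
- gauge: Fixed feeler gauge: blue base plate 84 x 66 x 12 mm, dark post 14 mm thick and 88 mm high in its middle, and two level steel pins 80 mm above the bench, out of the post along its +x and -x. Pins are 12 mm thick, taper to 6 mm over the last 6 mm, and stand 33 mm out of the post. Origin: centre of underside.
- gauge_center (a point): On the gauge's post at the height of the pins' axis, 80 mm above the bench; x axis along the pins, z up.
- pin_far_tip (a point): Tip of the pin that points away from the robot (gauge's +x), on its axis, 40 mm from the post's axis.
- pin_near_tip (a point): Tip of the pin that points towards the robot (gauge's -x), on its axis, 40 mm from the post's axis.
- tri_clamp: Loose steel pipe clamp, 69 x 94 x 18 mm, lying on the bench. Bystander. Origin: centre of its underside.
- coupler: Loose brass-coloured air coupler, 26 x 50 x 26 mm, lying on the bench. Bystander. Origin: centre of its underside.
There are look-alikes about, which are no part of the job. What is shaped like the weight_a but turquoise is not meant.

How it is judged:
On the way:
1. a gauge pin is at least 15 mm deep in the cavity of the weight from the front nest (((((y of pin_far_tip in the frame of weight_a_center between -0.008 and 0.015 m and x of pin_far_tip in the frame of weight_a_center between -0.009 and 0.009 m and z of pin_far_tip in the frame of weight_a_center between -0.009 and 0.009 m) or (y of pin_near_tip in the frame of weight_a_center between -0.008 and 0.015 m and x of pin_near_tip in the frame of weight_a_center between -0.009 and 0.009 m and z of pin_near_tip in the frame of weight_a_center between -0.009 and 0.009 m)) and distance between weight_b_center and back_nest below 0.015 m) or (((y of pin_far_tip in the frame of weight_b_center between -0.015 and 0.008 m and x of pin_far_tip in the frame of weight_b_center between -0.009 and 0.009 m and z of pin_far_tip in the frame of weight_b_center between -0.009 and 0.009 m) or (y of pin_near_tip in the frame of weight_b_center between -0.015 and 0.008 m and x of pin_near_tip in the frame of weight_b_center between -0.009 and 0.009 m and z of pin_near_tip in the frame of weight_b_center between -0.009 and 0.009 m)) and distance between weight_a_center and back_nest below 0.015 m))), for 0.1 s.
At the end, for the whole second after the job is handed in: The front nest's weight is held in the fingers, cavity up (axis within 0.35 rad of vertical), centre over 0.17 m above the bench, clear of rack and gauge, still (under 0.03 m/s, 0.3 rad/s); the other weight is within 15 mm of its place in the back nest (((angle between weight_a_center's own y axis and vertical below 0.35 rad and height (world z) of weight_a_center above 0.17 m and contact force between weight_a and the fingers above 2 N and contact force between weight_a and rack below 0.05 N and contact force between weight_a and gauge below 0.05 N and linear speed of weight_a below 0.03 m/s and angular speed of weight_a below 0.3 rad/s and distance between weight_b_center and back_nest below 0.015 m) or (angle between weight_b_center's own y axis and vertical above 2.7916 rad and height (world z) of weight_b_center above 0.17 m and contact force between weight_b and the fingers above 2 N and contact force between weight_b and rack below 0.05 N and contact force between weight_b and gauge below 0.05 N and linear speed of weight_b below 0.03 m/s and angular speed of weight_b below 0.3 rad/s and distance between weight_a_center and back_nest below 0.015 m))); the arm keeps its last pose, push and grip.
It fails at once if the pipe clamp or the air coupler is moved by more than 30 mm (distance of any of tri_clamp, coupler from where it was at the start of the episode above 0.03 m).
It also fails if it takes over 64 s, if anything falls off the work surface, if the arm or the gripper's body presses on something with over 40 N, if the wrist force passes 120 N, or if a joint passes its speed limit or range.

## Working session

There is one attempt and no reset: what is moved stays moved. The work goes in short steps, Python scripts to look and compute and a shell command to move; the robot and the scene stay as the last step left them, time stands still between calls to the robot, and variables do not carry over. Pictures are saved under pics/ and viewed, and the job is handed in when it is done.

```bash
ls; mkdir -p pics
python3 - <<'E'
from cell import robot
import cv2,numpy as np
s=robot.get_state()
print({k:np.round(v,3).tolist() for k,v in s.items()})
for n in ["side","top"]:
    c=robot.capture(n)
    cv2.imwrite(f"pics/{n}0.png",c["img"][:,:,::-1])
    np.savez(f"{n}0.npz",**c)
    print(n,c["fx"],c["fy"],c["cx"],c["cy"],c["dist"],np.round(c["extrinsics"],3).tolist())
E
```

```text
pics
{'time_s': 0.0, 'q': [1.498, 0.256, 0.107, -0.0, -1.424, -0.285], 'qvel': [0.001, 0.0, -0.002, -0.0, 0.0, 0.0], 'joint_torque': [0.0, -38.664, 23.795, 5.365, -0.006, 0.0], 'eef_pos': [0.192, 0.515, 0.23], 'tool_rot': [3.09, -0.559, -0.0], 'wrist_force': [-0.101, -0.038, -0.167], 'ft_torque': [0.018, -0.035, -0.017], 'finger_gap': 0.085}
side 346.41251436752015 346.41251436752015 256.29817036080965 192.82986762256922 [-0.03510538  0.          0.          0.          0.        ] [[-0.988, -0.079, 0.133, 0.372], [-0.155, 0.525, -0.837, 0.782], [-0.004, -0.848, -0.531, 0.59], [0.0, 0.0, 0.0, 1.0]]
top 436.8455956631208 436.8455956631208 257.81971836022467 190.11712638186773 [-0.06563715  0.          0.          0.          0.        ] [[0.018, -0.998, 0.059, 0.432], [-1.0, -0.017, 0.019, -0.039], [-0.018, -0.059, -0.998, 1.371], [0.0, 0.0, 0.0, 1.0]]
```

View pics/side0.png

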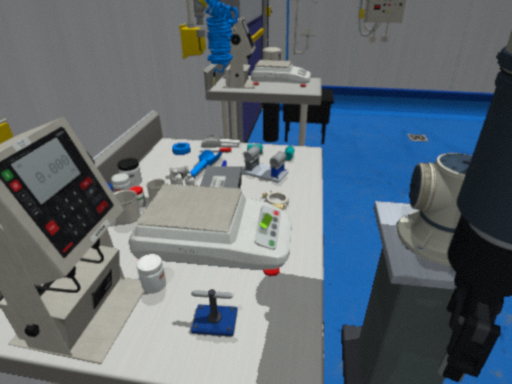

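View pics/top0.png

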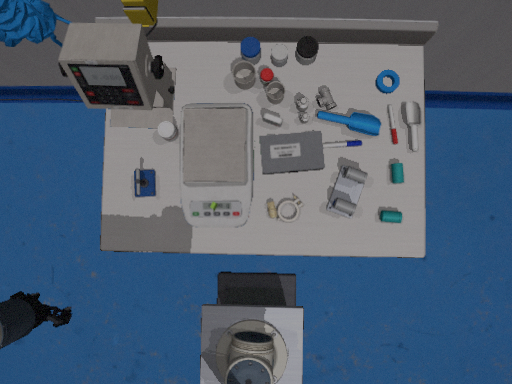

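The top view shows the rack at about (347,192), with the front weight near (343,207) and the back one near (354,175). The gauge is at about (145,183), the clamp at (289,209) and the coupler at (271,208). Next I'll measure these with the depth image.

```bash
cat > h.py <<'E'
import numpy as np,cv2
def cloud(c,uv=None,T=None):
    K=np.array([[c["fx"],0,c["cx"]],[0,c["fy"],c["cy"]],[0,0,1]],float)
    d=c["depth"]; h,w=d.shape
    vv,uu=np.mgrid[0:h,0:w]
    p=cv2.undistortPoints(np.stack([uu,vv],-1).reshape(-1,1,2).astype(np.float64),K,c["dist"]).reshape(h,w,2)
    P=np.concatenate([p*d[...,None],d[...,None]],-1)
    T=c["extrinsics"] if T is None else T
    W=P@T[:3,:3].T+T[:3,3]
    W[d==0]=np.nan
    return W
E
python3 - <<'E'
import numpy as np,cv2
from h import *
for n in ["top","side"]:
    c=dict(np.load(f"{n}0.npz"));W=cloud(c)
    np.save(n+"W.npy",W)
    if n=="top":
        for u,v in [(343,207),(354,175),(348,190),(145,183),(150,190),(145,165),(140,180),(289,200),(271,208),(215,150),(215,210),(110,75),(290,150),(350,230),(250,235)]:
            print((u,v),np.round(W[v,u],4))
img=cv2.imread("pics/top0.png")
a=cv2.resize(img[150:230,310:420],None,fx=5,fy=5,interpolation=cv2.INTER_CUBIC)
b=cv2.resize(img[150:220,110:180],None,fx=5,fy=5,interpolation=cv2.INTER_CUBIC)
cv2.imwrite("pics/za.png",a);cv2.imwrite("pics/zb.png",b)
E
```

```text
(343, 207) [ 0.463  -0.2657  0.0858]
(354, 175) [ 0.5579 -0.2973  0.0874]
(348, 190) [ 0.5184 -0.2951  0.0059]
(145, 183) [0.5278 0.338  0.0287]
(150, 190) [0.5072 0.326  0.012 ]
(145, 165) [ 0.5875  0.3484 -0.0012]
(140, 180) [0.5334 0.3407 0.0745]
(289, 200) [ 0.4834 -0.1103  0.0183]
(271, 208) [ 0.4576 -0.0549  0.0232]
(215, 150) [0.6202 0.1108 0.1216]
(215, 210) [0.4476 0.1123 0.0717]
(110, 75) [0.7672 0.3454 0.3467]
(290, 150) [ 0.6332 -0.109   0.0588]
(350, 230) [ 0.3934 -0.3044 -0.005 ]
(250, 235) [ 0.3723  0.0091 -0.0012]
```

View pics/za.png

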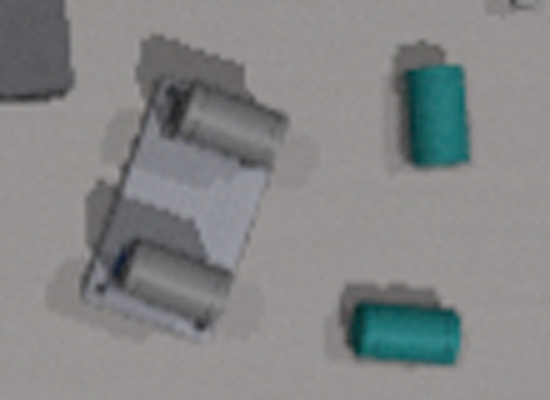

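View pics/zb.png

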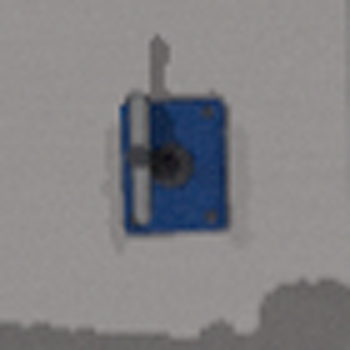

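The zooms show the front weight lying on blue supports, with its axis tilted about 18° in the image, and the gauge with its pins roughly along world x. Now I'll fit the rack, weights and gauge.

Run:
```python
import numpy as np,cv2
W=np.load("topW.npy");S=np.load("sideW.npy")
def box(P):
    r=cv2.minAreaRect((P[:,:2]*1000).astype(np.float32)); return np.round(r[0],1),np.round(r[1],1),round(r[2],1)
def sel(A,x,y,z):
    m=(A[...,0]>x[0])&(A[...,0]<x[1])&(A[...,1]>y[0])&(A[...,1]<y[1])&(A[...,2]>z[0])&(A[...,2]<z[1]); return A[m]
for nm,A in [("top",W),("side",S)]:
    print(nm)
    for lab,x,y in [("front",(.42,.51),(-.34,-.20)),("back",(.515,.62),(-.36,-.23))]:
        P=sel(A,x,y,(.06,.1)); print(lab,len(P), box(P) if len(P)>5 else"", np.round(P.mean(0),4) if len(P) else "")
        if len(P)>20:
            # top ridge
            T=P[P[:,2]>np.percentile(P[:,2],50)]; c=T.mean(0);u,s,v=np.linalg.svd(T[:,:2]-c[:2]);print(" ridge",np.round(c,4),np.round(v[0],3),"zmax",np.percentile(P[:,2],95))
    P=sel(A,(.38,.65),(-.4,-.18),(.004,.02)); print("rackbase",len(P),box(P) if len(P)>5 else "")
    P=sel(A,(.38,.65),(-.4,-.18),(.004,.12)); print("rack all",len(P),box(P) if len(P)>5 else "")
    P=sel(A,(.45,.6),(.28,.4),(.006,.1)); print("gauge",len(P),box(P))
    P=sel(A,(.45,.6),(.28,.4),(.006,.02)); print("gbase",len(P),box(P),np.median(P[:,2]))
    P=sel(A,(.45,.6),(.28,.4),(.065,.1)); print("gpin",len(P),box(P),np.round(P.mean(0),4),np.percentile(P[:,2],[5,50,95]))
    for b in [(.3,.36,.2,.6)]:
        P=sel(A,(b[0],b[1]),(b[2]-.5,b[3]),(-.02,.02)); print("bench z",np.median(P[:,2]) if len(P) else None)
```

```text
top
front 254 (array([ 465.6, -273.3]), array([62.1, 35.8]), 71.3) [ 0.4652 -0.2722  0.0792]
 ridge [ 0.4658 -0.2738  0.0829] [-0.361 -0.933] zmax 0.08562185979791115
back 255 (array([ 560.6, -305.7]), array([60.5, 36.1]), 70.7) [ 0.5593 -0.3043  0.0787]
 ridge [ 0.5603 -0.3056  0.083 ] [-0.322 -0.947] zmax 0.08589129973197707
rackbase 1218 (array([ 514.4, -289.7]), array([267.7, 219.6]), 0.3)
rack all 2028 (array([ 515.2, -290. ]), array([269.7, 219.6]), 0.1)
gauge 580 (array([524.9, 337.5]), array([110.6, 148.8]), 83.1)
gbase 437 (array([524.9, 337.5]), array([110.6, 148.8]), 83.1) 0.011765366759474594
gpin 114 (array([529.7, 345.2]), array([78.4, 13. ]), 5.5) [0.5285 0.3444 0.084 ] [0.07610323 0.08478559 0.0894459 ]
bench z -0.00020455173998346066
side
front 146 (array([ 464.5, -270.2]), array([62.6, 34.3]), 70.7) [ 0.4625 -0.2625  0.0757]
 ridge [ 0.4637 -0.2671  0.082 ] [0.379 0.925] zmax 0.08450306228878457
back 143 (array([ 558.9, -302.6]), array([65. , 35.2]), 70.8) [ 0.5568 -0.2937  0.0752]
 ridge [ 0.5577 -0.2981  0.0815] [0.359 0.933] zmax 0.08469689549306403
rackbase 449 (array([ 520.5, -290.1]), array([232.2, 206.2]), 3.7)
rack all 1143 (array([ 530.3, -290.4]), array([224.6, 231.8]), 88.1)
gauge 1521 (array([527.4, 349. ]), array([84.8, 67.5]), 3.4)
gbase 1082 (array([527.4, 349. ]), array([84.8, 67.5]), 3.4) 0.011929087758354162
gpin 308 (array([527.3, 348.8]), array([78.8, 14.3]), 3.0) [0.5263 0.3509 0.0829] [0.07095366 0.08436382 0.08849705]
bench z 0.0007471973794640485
```

```bash
python3 - <<'E'
import numpy as np
W=np.load("topW.npy")
def hm(x0,x1,y0,y1,s=.05):
    print("cols y (left=+):",[round(y,2) for y in np.arange(y1,y0,-s)])
    for x in np.arange(x1,x0,-s):
        r=[]
        for y in np.arange(y1,y0,-s):
            m=(W[...,0]>x-s)&(W[...,0]<=x)&(W[...,1]>y-s)&(W[...,1]<=y); z=W[...,2][m]
            r.append("%4d"%(1000*np.nanmax(z)) if m.any() else "   .")
        print("%.2f"%x," ".join(r))
hm(.3,.9,-.45,.5)
E
python3 -m creep '0 0 -0.8 0.35 -1 0.5 -1;0 0 -0.8 0.35 -1 0 -1;0 0 -0.8 0.35 -1 0 -1;0 0 -0.8 0.35 -1 0 -1;0 0 -0.8 0.35 -1 0 -1;0 0 -0.8 0.35 -1 0 -1;0 0 -0.8 0.35 -1 0 -1;0 0 -0.8 0.35 -1 0 -1;0 0 -0.8 0.35 -1 0 -1;0 0 -0.8 0.35 -1 0 -1'
```

```text
cols y (left=+): [np.float64(0.5), np.float64(0.45), np.float64(0.4), np.float64(0.35), np.float64(0.3), np.float64(0.25), np.float64(0.2), np.float64(0.15), np.float64(0.1), np.float64(0.05), np.float64(0.0), np.float64(-0.05), np.float64(-0.1), np.float64(-0.15), np.float64(-0.2), np.float64(-0.25), np.float64(-0.3), np.float64(-0.35), np.float64(-0.4)]
0.90  550  372  373  372  370    8    7    8   80   78   66   63    8   11    8    9    8   31   32
0.85  523  392  391  391  392  320   11    9   75   81   68   72   47   42   37    9    7   33   32
0.80  395  396  398  396  396  320   89   95   97   98   71   67   69   68   37   35   46   46   20
0.75  295  297  307  306  307  123  125  127  126  127   63   62   50   54   40   44   41   43   24
0.70    9    7    8    7   77  124  125  127  127  126   75   69   69   67   64   21   44   44   21
0.65    5    7    7    8    7  122  127  126  126  127   72   69   67   67   66    7    8    7   37
0.60    8    8   85   88   10  125  126  126  126  125   67   66   65   66   64   91   89    8   41
0.55    8    7   91   91    7  122  125  125  126  125    8    8    9    7   13   80   87    9   39
0.50    6    7   20   89   11   87   89  107   89   88   28   29   23   21   89   87   88   35   36
0.45    7    8    6    9    8   75   79  106   79   77   23   30   24    6    8   83   74   40   41
0.40   10    8    8    9    7    7   59   59   56   38    6    8    7    7    7    7    7   10    8
0.35    6    6    6    6    7    6    7    5    7    7    6    8    7    7    8    8    6    7    8
0.30 -716    .    .    . -702 -712    .    .    .    .    .    .    . -711 -716    .    .    . -713
time_s: 1.35
eef_pos: [0.3325, 0.1138, 0.2511]
tool_rot: [2.232, -2.211, -0.0]
wrist_force: [1.0, -0.5, -0.4]
finger_gap: 0.0856
```

```bash
python3 -m creep '0 0 -0.25 0.35 -1 0 -1;0 0 -0.25 0.35 -1 0 -1;0 0 -0.25 0.35 -1 0 -1;0 0 -0.25 0.35 -1 0 -1;0 0 -0.25 0.35 -1 0 -1;0 0 -0.25 0.35 -1 0 -1;0 0 -0.25 0.35 -1 0 -1;0 0 -0.25 0.3 -1 0 -1;0 0 -0.25 0.3 -1 0 -1;0 0 0 0.25 -0.6 0 -1;0 0 0 0 0 0 -1'
python3 - <<'E'
from cell import robot
import cv2,numpy as np
from h import *
from scipy.spatial.transform import Rotation as R
s=robot.get_state();c=robot.capture("wrist")
T=np.eye(4);T[:3,:3]=R.from_rotvec(s["tool_rot"]).as_matrix();T[:3,3]=s["eef_pos"]
print(np.round(c["tool_from_camera"],3).tolist(),np.round(s["eef_pos"],4),np.round(s["tool_rot"],4),np.round(s["q"],3))
T=T@c["tool_from_camera"]
cv2.imwrite("pics/w1.png",c["img"][:,:,::-1])
W=cloud(c,T=T);np.save("w1W.npy",W)
def box(P):
    r=cv2.minAreaRect((P[:,:2]*1000).astype(np.float32)); return np.round(r[0],1),np.round(r[1],1),round(r[2],1)
def sel(A,x,y,z):
    m=(A[...,0]>x[0])&(A[...,0]<x[1])&(A[...,1]>y[0])&(A[...,1]<y[1])&(A[...,2]>z[0])&(A[...,2]<z[1]); return A[m]
for lab,x,y in [("front",(.41,.51),(-.34,-.20)),("back",(.515,.62),(-.36,-.23))]:
    P=sel(W,x,y,(.06,.1)); print(lab,len(P),box(P) if len(P)>5 else "",np.percentile(P[:,2],95) if len(P)>5 else "")
E
```

```text
time_s: 2.72
eef_pos: [0.4645, -0.27, 0.2499]
tool_rot: [1.83, -2.552, -0.003]
wrist_force: [-1.1, 0.3, -0.2]
finger_gap: 0.0854
[[-0.0, -0.965, -0.262, 0.067], [1.0, -0.0, 0.001, -0.0], [-0.001, -0.262, 0.965, -0.142], [0.0, 0.0, 0.0, 1.0]] [ 0.4645 -0.27    0.2499] [ 1.8297 -2.5521 -0.0031] [-0.235  0.227  0.118 -0.    -1.464 -0.092]
front 2037 (array([ 466.1, -273. ]), array([60.4, 35.7]), 70.5) 0.08298257790013616
back 2057 (array([ 560. , -305.3]), array([60.7, 34.6]), 70.6) 0.08277688202523219
```

View pics/w1.png

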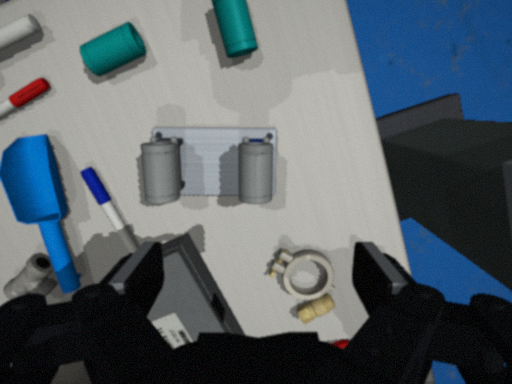

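The wrist view shows both weights in the rack, front at (255,170) and back at (160,172), with the rods vertical in the image. The fit puts the front weight at (0.466,-0.273) with its top at 0.083, as it should be. I'll go down to it.

```bash
python3 -m creep '0 0 -0.04 0.04 -0.08 -0.5 -1;0 0 0 0 0 -1 -1;0 0 0 0 0 -1 -1;0 0 0 0 0 -1 -1;0 0 0 0 0 -0.9 -1;0 0 0 0 0 -0.5 -1;0 0 0 0 0 -0.33 -1;0 0 0 0 0 0 -1;0 0 0 0 0 0 -1'
```

```text
time_s: 3.9
eef_pos: [0.4669, -0.2721, 0.0432]
tool_rot: [-1.826, 2.555, -0.003]
wrist_force: [-0.9, -0.0, 0.3]
finger_gap: 0.0852
```

```bash
python3 -m creep '0 0 0 0 0 0 1;0 0 0 0 0 0 1;0 0 0 0 0 0 1;0 0 0 0 0 0 1;0 0 0 0 0 0 1;0 0 0 0 0 0 1' 60; python3 -m creep '0 0 0 0 0 0.3 1;0 0 0 0 0 1 1;0 0 0 0 0 1 1;0 0 0 0 0 1 1;0 0 0 0 0 1 1;0 0 0 0 0 0.7 1;0 0 0 0 0 0 1'
python3 - <<'E'
from cell import robot
import cv2,numpy as np
c=robot.capture("wrist");cv2.imwrite("pics/w2.png",c["img"][:,:,::-1])
c=robot.capture("side");cv2.imwrite("pics/s2.png",c["img"][:,:,::-1])
E
```

```text
time_s: 4.65
eef_pos: [0.4663, -0.2721, 0.0426]
tool_rot: [-1.826, 2.556, -0.001]
wrist_force: [-1.6, 1.8, 5.3]
finger_gap: 0.0343
time_s: 5.52
eef_pos: [0.4671, -0.2724, 0.2445]
tool_rot: [-1.824, 2.554, -0.006]
wrist_force: [0.4, -0.1, -2.6]
finger_gap: 0.0341
```

View pics/w2.png

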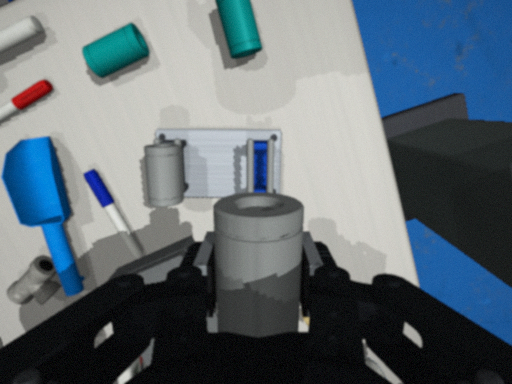

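View pics/s2.png

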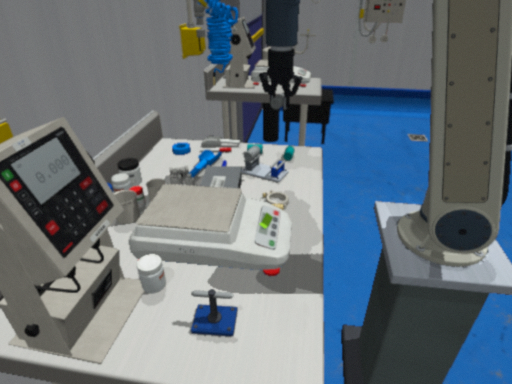

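The wrist view shows the weight held, with its near end and hole at about (262,203). The rack's front nest is empty and the back weight is undisturbed. Now I'll measure the weight in the tool frame.

Run:
```python
from cell import robot
import cv2,numpy as np
from h import *
c=robot.capture("wrist");np.savez("w2.npz",**c)
P=cloud(c,T=c["tool_from_camera"])
for u in (225,240,259,275,290):
    print(u,[np.round(P[v,u]*1000,1).tolist() for v in (250,290,320)])
print([ (v,np.round(P[v,260]*1000,1).tolist()) for v in range(190,240,4)])
m=np.zeros(P.shape[:2],bool);m[195:335,215:303]=1
m&=(P[...,2]<0.02)&(P[...,2]>-0.06)&(abs(P[...,1])<.03)
Q=P[m];print(len(Q),np.percentile(Q,[1,50,99],axis=0)*1000)
# body surface: fit cylinder axis along x approx
B=Q[(Q[:,0]<.02)&(Q[:,0]>-.01)]
from scipy.optimize import least_squares
f=lambda p:np.hypot(B[:,1]-p[0]-p[2]*B[:,0],B[:,2]-p[1]-p[3]*B[:,0])-.018
r=least_squares(f,[0,-.02,0,0],loss="soft_l1",f_scale=.001);print(len(B),r.x,np.std(f(r.x)))
```

```text
225 [[16.3, -12.4, -34.7], [-0.4, -12.9, -34.8], [-14.4, -13.4, -34.2]]
240 [[18.0, -6.6, -38.4], [1.0, -7.0, -37.0], [-10.5, -7.0, -39.4]]
259 [[18.4, 0.1, -39.2], [2.6, 0.2, -39.6], [-9.3, 0.2, -40.9]]
275 [[18.2, 5.8, -38.9], [2.3, 6.0, -39.2], [-10.9, 6.3, -38.8]]
290 [[16.4, 11.6, -34.9], [-0.6, 12.1, -34.6], [-13.7, 12.4, -35.1]]
[(190, [-21.0, 2.4, 197.7]), (194, [30.5, 0.7, -8.1]), (198, [30.0, 0.7, -12.7]), (202, [28.5, 0.7, -13.6]), (206, [26.5, 0.7, -12.9]), (210, [26.2, 0.6, -17.4]), (214, [30.6, 0.5, -35.5]), (218, [30.6, 0.5, -39.8]), (222, [29.3, 0.5, -40.2]), (226, [27.8, 0.5, -40.0]), (230, [26.4, 0.5, -40.3]), (234, [24.9, 0.5, -40.1]), (238, [23.2, 0.5, -39.6])]
11904 [[-18.80946889 -17.07166553 -40.6455268 ]
 [ 11.86598241  -0.21357654 -37.21767813]
 [ 30.96988688  16.91734393 -12.34885791]]
6232 [-0.00025981 -0.0219098   0.00174825  0.00417609] 0.0005244595972311568
```

Depth into the hole at the tool +x end shows a floor about 4 mm in. The cavity is therefore probably at the tool −x end, and I'll confirm that by feel. I'm going to hover by the gauge with tool −x facing world +x, towards the near pin.

```bash
python3 -m creep '0 0 -0.5 0.16 0.9 0.2 1;0 0 -0.5 0.16 1 0.2 1;0 0 -0.5 0.16 1 0.1 1;0 0 -0.5 0.16 1 0 1;0 0 -0.5 0.16 1 0 1;0 0 -0.5 0.16 1 0 1;0 0 -0.5 0.16 1 0 1;0 0 -0.5 0.16 1 0 1;0 0 -0.5 0.16 1 0 1;0 0 -0.5 0.16 1 0 1;0 0 -0.5 0.16 1 0 1;0 0 -0.5 0.16 1 0 1' && python3 -m creep '0 0 -0.5 0.16 1 0 1;0 0 -0.5 0.16 1 0 1;0 0 -0.5 0.16 1 0 1;0 0 -0.4 0.16 0.55 0 1;0 0 0 0 0 0 1;0 0 0 0 0 0 1'
python3 - <<'E'
from cell import robot
import cv2,numpy as np
from h import *
from scipy.spatial.transform import Rotation as R
s=robot.get_state();c=robot.capture("wrist")
T=np.eye(4);T[:3,:3]=R.from_rotvec(s["tool_rot"]).as_matrix();T[:3,3]=s["eef_pos"]
print(np.round(s["eef_pos"],4),np.round(s["tool_rot"],4),np.round(s["q"],3),R.from_rotvec(s["tool_rot"]).as_matrix().round(3).tolist())
W=cloud(c,T=T@c["tool_from_camera"]);np.savez("w3.npz",W=W,**c)
cv2.imwrite("pics/w3.png",c["img"][:,:,::-1])
def box(P):
    r=cv2.minAreaRect((P[:,:2]*1000).astype(np.float32)); return np.round(r[0],1),np.round(r[1],1),round(r[2],1)
def sel(A,x,y,z):
    m=(A[...,0]>x[0])&(A[...,0]<x[1])&(A[...,1]>y[0])&(A[...,1]<y[1])&(A[...,2]>z[0])&(A[...,2]<z[1]); return A[m]
for z in [(.006,.02),(.06,.1)]:
    P=sel(W,(.45,.6),(.28,.42),z);print(len(P),box(P),np.percentile(P,[2,50,98],axis=0).round(4).tolist())
E
```

```text
time_s: 7.18
eef_pos: [0.5424, 0.2051, 0.2603]
tool_rot: [0.528, -3.094, 0.002]
wrist_force: [1.0, -0.2, -2.0]
finger_gap: 0.0345
time_s: 7.92
eef_pos: [0.5683, 0.3454, 0.2609]
tool_rot: [0.088, -3.139, 0.003]
wrist_force: [-0.4, -0.1, -2.2]
finger_gap: 0.0347
[0.5683 0.3454 0.2609] [ 8.7500e-02 -3.1386e+00  2.6000e-03] [ 0.78   0.495  0.536 -0.    -1.614 -2.295] [[-0.998, -0.056, -0.002], [-0.056, 0.998, -0.002], [0.002, -0.002, -1.0]]
2849 (array([528.1, 346.3]), array([83. , 65.6]), 4.6) [[0.488, 0.3143, 0.0093], [0.526, 0.3395, 0.0115], [0.5674, 0.3788, 0.0179]]
936 (array([528.5, 346.8]), array([78.2, 13. ]), 3.5) [[0.4914, 0.3399, 0.0799], [0.5263, 0.3466, 0.0846], [0.5644, 0.3534, 0.0883]]
```

View pics/w3.png

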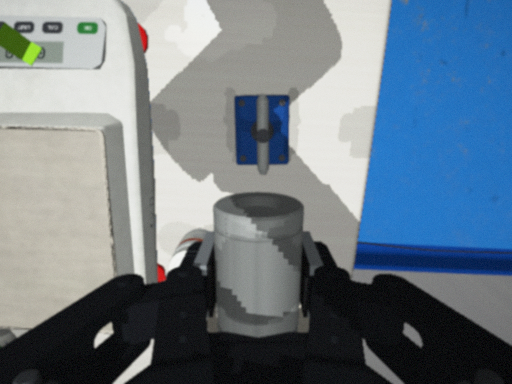

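The gauge is fully in view at (262,132). The pins' centre is (0.528,0.347) at about 3.7°, with their top at 0.085, against an expected 0.086. Next I'll line up in front of the near pin.

```bash
python3 -m creep '0 0 0.06 -0.6 0 0 1;0 0 0 -1 0 0 1;0 0 0 -1 -0.1 0 1;0 0 0 -0.43 0 -0.5 1;0 0 0 0 0 -1 1;0 0 0 0 0 -1 1;0 0 0 0 0 -1 1;0 0 0 0 0 -0.9 1;0 0 0 0 0 -0.5 1;0 0 0 0 0 -0.17 1;0 0 0 0 0 0 1;0 0 0 0 0 0 1'
python3 - <<'E'
from cell import robot
import cv2,numpy as np
s=robot.get_state();print(s["eef_pos"].round(4) if hasattr(s["eef_pos"],"round") else s["eef_pos"],s["tool_rot"],s["wrist_force"])
c=robot.capture("side");np.savez("s3.npz",**c)
i=c["img"][:,:,::-1][250:350,160:280];cv2.imwrite("pics/s3.png",cv2.resize(i,None,fx=5,fy=5,interpolation=cv2.INTER_CUBIC))
E
```

```text
time_s: 9.48
eef_pos: [0.448, 0.3425, 0.0606]
tool_rot: [-0.101, 3.138, 0.003]
wrist_force: [-0.2, -0.1, -3.0]
finger_gap: 0.0344
[0.448  0.3425 0.0606] [-1.01072881e-01  3.13820032e+00  2.63654667e-03] [-0.16122181 -0.13912376 -2.99087509]
```

View pics/s3.png

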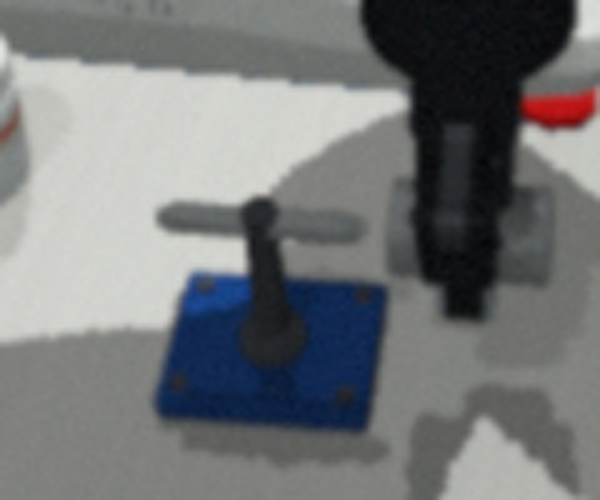

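The side view shows the near pin tip at (360,228), lined up with the weight centre at about (470,234) and a gap of about 11 mm. I'm starting the push.

```bash
python3 -m creep '0 0 0 0.1 -0.01 -0.06 1;0 0 0 0.1 0.005 0 1;0 0 0 0.1 0.005 0 1;0 0 0 0.1 0.005 0 1;0 0 0 0 0 0 1'; python3 -m creep '0 0 0 0.1 0.006 0 1;0 0 0 0 0 0 1'
```

```text
time_s: 10.15
eef_pos: [0.4637, 0.3422, 0.0568]
tool_rot: [-0.1, 3.14, -0.0]
wrist_force: [0.0, -0.1, -2.6]
finger_gap: 0.0344
time_s: 10.4
eef_pos: [0.4676, 0.3424, 0.0569]
tool_rot: [-0.101, 3.14, -0.0]
wrist_force: [-0.3, -0.1, -2.0]
finger_gap: 0.0346
```

The pin is already about 8.6 mm in with no force, so this is the cavity end. I'll carry on to about 20 mm.

```bash
python3 -m creep '0 0 0 0.1 0.006 0.02 1;0 0 0 0.1 0.006 0 1;0 0 0 0.1 0.006 0 1;0 0 0 0 0 0 1;0 0 0 0 0 0 1;0 0 0 0 0 0 1'
python3 - <<'E'
from cell import robot
import cv2,numpy as np
c=robot.capture("side")
i=c["img"][:,:,::-1][250:350,160:280];cv2.imwrite("pics/s4.png",cv2.resize(i,None,fx=5,fy=5,interpolation=cv2.INTER_CUBIC))
E
```

```text
time_s: 11.15
eef_pos: [0.4793, 0.3431, 0.0577]
tool_rot: [0.101, -3.14, 0.0]
wrist_force: [-0.3, 0.4, -1.9]
finger_gap: 0.0349
```

View pics/s4.png

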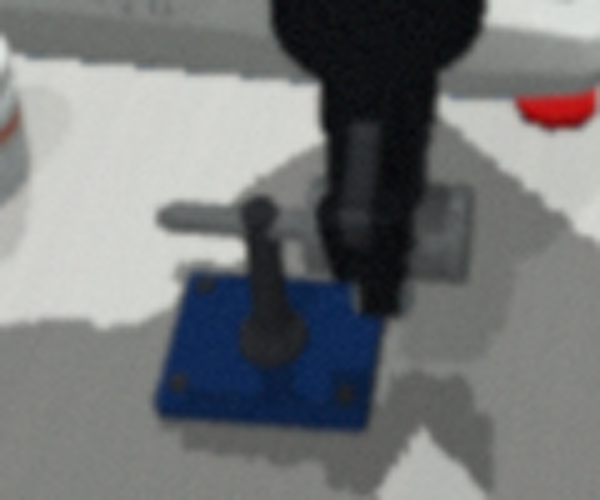

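The weight is about 20 mm onto the near pin, with no axial force, so the cavity is at the tool −x end, facing +x. I'll back off and lift.

```bash
python3 -m creep '0 0 0 -0.2 -0.013 0 1;0 0 0 -0.3 -0.02 0 1;0 0 0 -0.4 -0.025 0 1;0 0 0 -0.2 -0.01 0 1;0 0 0 0 0 0.3 1;0 0 0 0 0 1 1;0 0 0 0 0 1 1;0 0 0 0 0 1 1;0 0 0 0 0 1 1;0 0 0 0 0 0.7 1;0 0 0 0 0 0 1' 90
python3 - <<'E'
from cell import robot
s=robot.get_state();print(s["q"].round(3),s["finger_gap"])
E
```

```text
time_s: 12.58
eef_pos: [0.4366, 0.3412, 0.2611]
tool_rot: [-0.101, 3.135, 0.007]
wrist_force: [-0.2, -0.4, -2.4]
finger_gap: 0.034
[ 9.460e-01  2.520e-01  1.790e-01  1.000e-03 -1.491e+00 -2.453e+00] 0.033977055883981824
```

```bash
python3 -m creep '0 -0.8 0 0.3 0 0 1;0 -0.8 0 0.3 0 0 1;0 -0.8 0 0.3 0 0 1;0 -0.8 0 0.3 0 0 1;0 0 0 0 0 0 1'
python3 - <<'E'
from cell import robot
s=robot.get_state();print(s["q"].round(3),s["finger_gap"])
E
```

```text
time_s: 13.2
eef_pos: [0.4814, 0.338, 0.2542]
tool_rot: [-0.089, 2.665, -0.029]
wrist_force: [-0.4, -0.7, -2.7]
finger_gap: 0.034
[ 1.117  0.089 -0.322  0.512 -1.006 -2.866] 0.033987993379860436
```

J6 heads towards its limit in this tilt direction. I'll untilt, then tilt with the cavity pointing to the arm's left instead, out over the middle of the bench.

```bash
python3 -m creep '0 0.8 0 0 -0.3 0.2 1;0 0.8 0 0 -0.6 0 1;0 0.8 0 0 -0.8 0 1;0 0.8 0 0 -1 0 1;0 0 0.8 -0.1 -1 0 1;0 0 0.8 -0.1 -1 0 1;0 0 0.8 -0.1 -1 0 1;0 0 0.8 -0.1 -1 0 1;0 0 0.8 -0.1 -1 0 1;0 0 0.8 -0.1 -0.7 0 1;0 0 0.8 -0.1 0 0 1;0 0 0.8 -0.1 0 0 1' && python3 -m creep '0 0 0.8 0 0 0 1;0 0 0.8 0 0 0 1;0 0 0.4 0 0 0 1;0 0 0 0 0 0 1'
python3 - <<'E'
from cell import robot
from scipy.spatial.transform import Rotation as R
s=robot.get_state();print(s["q"].round(3),s["finger_gap"],R.from_rotvec(s["tool_rot"]).as_matrix().round(3).tolist())
E
```

```text
time_s: 14.7
eef_pos: [0.4521, 0.0049, 0.2666]
tool_rot: [-1.545, 2.733, 0.005]
wrist_force: [-0.3, 1.1, -2.5]
finger_gap: 0.0341
time_s: 15.2
eef_pos: [0.4521, 0.0051, 0.2664]
tool_rot: [-1.931, 2.476, 0.003]
wrist_force: [0.1, -0.3, -2.8]
finger_gap: 0.0342
[ 0.358  0.05  -0.048 -0.002 -1.471 -0.604] 0.03421569594873667 [[-0.244, -0.97, 0.0], [-0.97, 0.244, 0.003], [-0.003, 0.0, -1.0]]
```

```bash
python3 -m creep '0.776 -0.195 0 0 0 0 1;0.776 -0.195 0 0 0.2 0 1;0.776 -0.195 0 0 0.2 0 1;0.776 -0.195 0 0 0.2 0 1;0.776 -0.195 0 0 0.2 0 1;0 0 0 0 0 0 1'
python3 - <<'E'
from cell import robot
from scipy.spatial.transform import Rotation as R
s=robot.get_state();print(s["q"].round(3),s["finger_gap"],R.from_rotvec(s["tool_rot"]).as_matrix().round(3).tolist())
E
```

```text
time_s: 15.95
eef_pos: [0.4518, 0.035, 0.2656]
tool_rot: [-1.609, 2.072, 0.5]
wrist_force: [-0.0, -0.0, -1.4]
finger_gap: 0.0336
[-0.088  0.034 -0.01  -0.597 -1.444 -0.11 ] 0.03363979549532143 [[-0.205, -0.969, 0.139], [-0.799, 0.247, 0.548], [-0.565, 0.001, -0.825]]
```

```bash
python3 -m creep '0.776 -0.195 0 0 0.2 0 1;0.776 -0.195 0 0 0.2 0 1;0.776 -0.195 0 0 0.2 0 1;0.776 -0.195 0 0 0.2 0 1;0 0 0 0 0 0 1'
python3 - <<'E'
from cell import robot
from scipy.spatial.transform import Rotation as R
s=robot.get_state();print(s["q"].round(3),s["finger_gap"],R.from_rotvec(s["tool_rot"]).as_matrix().round(3).tolist())
E
```

```text
time_s: 16.58
eef_pos: [0.4513, 0.0675, 0.2641]
tool_rot: [-1.329, 1.712, 0.801]
wrist_force: [-0.5, 0.5, -1.4]
finger_gap: 0.0341
[-0.403  0.159 -0.084 -1.056 -1.592  0.283] 0.03411188423295955 [[-0.12, -0.97, 0.213], [-0.458, 0.245, 0.855], [-0.881, 0.005, -0.473]]
```

```bash
python3 -m creep '0.776 -0.195 0 0 0.2 0 1;0.776 -0.195 0 0 0.2 0 1;0.776 -0.195 0 0 0 0 1;0.74 -0.186 0 0 0 -0.3 1;0 0 0 0 0 0 1;0 0 0 0 0 0 1;0 0 0 0 0 0 1'
python3 - <<'E'
from cell import robot
import cv2,numpy as np
from scipy.spatial.transform import Rotation as R
s=robot.get_state();print(s["q"].round(3),s["qvel"].round(3),s["finger_gap"],R.from_rotvec(s["tool_rot"]).as_matrix().round(3).tolist())
for n in ["side","top","wrist"]:
    c=robot.capture(n);np.savez(n+"9.npz",**c);cv2.imwrite(f"pics/{n}9.png",c["img"][:,:,::-1])
E
```

```text
time_s: 17.45
eef_pos: [0.4515, 0.0847, 0.255]
tool_rot: [-1.042, 1.328, 1.016]
wrist_force: [-0.6, 0.3, -2.9]
finger_gap: 0.034
[-0.561  0.43  -0.205 -1.362 -1.812  0.668] [-0.006  0.003 -0.014 -0.006 -0.003  0.009] 0.033997883148808826 [[-0.001, -0.97, 0.242], [-0.02, 0.242, 0.97], [-1.0, -0.004, -0.02]]
```

View pics/side9.png

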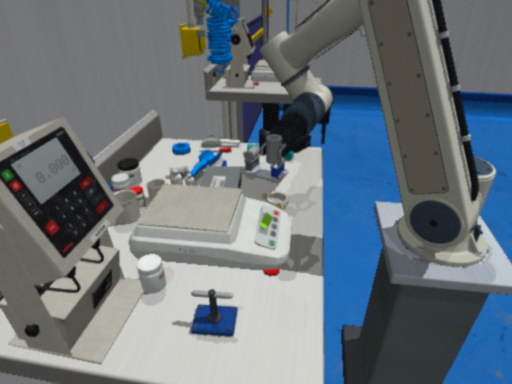

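View pics/top9.png

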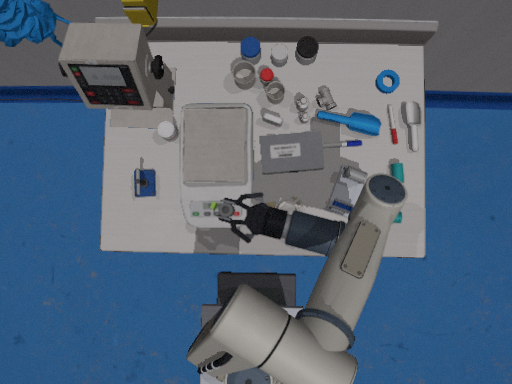

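View pics/wrist9.png

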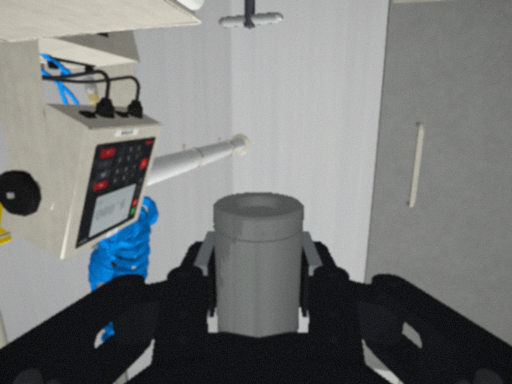

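The three views agree. The weight is upright in the fingers at top-view (226,210), the back weight is still in its nest at about (355,175), and the wrist view shows no slip. As a last check I'll use the top camera's depth into the upper hole, then hand in.

Run:
```python
import numpy as np
from h import *
from cell import robot
W=cloud(dict(np.load("top9.npz")));W0=np.load("topW.npy")
m=(abs(W[...,0]-.4465)<.03)&(abs(W[...,1]-.0635)<.03)&(W[...,2]>.2)
v,u=np.where(m);print(u.min(),u.max(),v.min(),v.max())
print((W[200:219,216:238,2]*1000).round(0)[::2,::2].astype(int))
B=W[(W[...,0]>.515)&(W[...,0]<.62)&(W[...,1]>-.36)&(W[...,1]<-.27)&(W[...,2]>.06)&(W[...,2]<.1)]
A=W0[(W0[...,0]>.515)&(W0[...,0]<.62)&(W0[...,1]>-.36)&(W0[...,1]<-.27)&(W0[...,2]>.06)&(W0[...,2]<.1)]
print("back",len(B),B.mean(0).round(3),len(A),A.mean(0).round(3))
s=robot.get_state();print(s["eef_pos"],s["qvel"].round(3),s["finger_gap"],s["wrist_force"])
```

```text
216 237 198 221
[[ 75  82 268 264 265 260 264 265 260 263 261]
 [ 84  78  81  80 270 268 270 265 269 264 268]
 [ 85  80  83 288 288 287 290 267 268 260 272]
 [100  80 285 287 284 286 287 288 254  81  82]
 [ 78 287 286 280 251 251 250 288 283  78  73]
 [ 76 285 282 272 251 247 254 287 284 229  74]
 [ 71  78 284 287 252 248 286 289 277  74  77]
 [ 69  73 283 285 286 288 286 284 252  74  69]
 [266 261 266 285 286 287 285 248  68  67  71]
 [ 63 263 265 265 267 266 267 257  64  61  66]]
back 256 [ 0.559 -0.304  0.079] 255 [ 0.559 -0.304  0.079]
[0.45130868 0.08462558 0.2546093 ] [-0.005  0.014 -0.009 -0.002 -0.004  0.004] 0.03384410896507754 [-0.83548074  0.39779125 -2.18723815]
```

The hole facing up is about 35 mm deep (rim at 0.286, floor at 0.251), so the cavity is up. The weight's centre is at about 0.256 m.

```bash
python3 -m creep '0 0 0 0 0 0 1;0 0 0 0 0 0 1;0 0 0 0 0 0 1' && python3 -c "
from cell import robot
robot.hand_in()"
```

```text
time_s: 17.98
eef_pos: [0.4514, 0.0844, 0.2536]
tool_rot: [-1.036, 1.329, 1.02]
wrist_force: [0.1, 0.2, -3.5]
finger_gap: 0.0344
the job is handed in; nothing more can be done
```

I took the front weight and slid one end about 20 mm onto the gauge's near pin. It met no resistance, so that end is the cavity. I then turned the weight cavity-up and handed in at 18 s with it still in the gripper.

- **Last checks:** The weight's axis is about 1° off vertical and its centre is about 0.255 m above the bench. It was still, and held by a 90 N grip. The hole facing up measured about 35 mm deep in the top camera's depth image. The back weight has not moved.
- **Not felt:** I did not push the other end onto a pin. A wrist depth reading showed its hole is only about 4 mm deep, which agrees with the result.
- **Not measured:** I did not measure whether the pipe clamp and air coupler had moved. The arm never went down near them.
- **Did not work first time:** I first started the turn in a direction that ran joint 6 towards its limit. I undid that and turned the weight the other way.

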